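# Shut the tagged gas valve in the bench valve box

### The arm

A 6-joint arm with a two-finger parallel gripper is mounted at the origin on a cart in front of the work surface, level with it; the furniture and walls round the work are solid. World frame = base frame: x ahead of the robot, y to its left, z up, the work surface at z = 0. Lengths are in m, angles in rad, forces in N, time in s.
With the tool pointing down it reaches from about 0.35 to 0.875 m from the base axis. Payload 4.2 kg.
Tool frame: the origin (TCP) lies between the finger pads; the fingertips stand 14 mm ahead of it and the grasp point (between the pads) lies 5 mm behind it; z points along the fingers, y is the line along which they close (so a half turn about z gives the same grasp; the last joint's range is limited). The gripper opens to 85 mm and grips with 20 to 120 N. Pads are 22 mm wide; open, the fingers measure 114 mm over their backs; the gripper's body (76 mm by 85 mm) begins 54 mm behind the grasp point. The pads swing forward as they close: fully open they stand 13 mm farther back than shut.
Start: joints at [-0.894, 0.385, 0.008, 0, -1.194, -0.259], TCP at [0.254, -0.571, 0.224] pointing down, gripper open.
Joint ranges: [-3.14, 3.14], [-1.21, 2.06], [-1.07, 1.41], [-3.16, 2.05], [-2.99, -0.16], [-3.1, 3.1]. Speed limits (rad/s): [2.79, 2.79, 3.14, 3.14, 3.14, 3.14].

### API

Orientations are given as a unit quaternion [w, x, y, z].
In Python, from bench import status, cams, bot, nets gives the robot as it stands.
- The arm moves only by the shell command python3 -m pendant 'ROWS'. ROWS is text: rows parted by semicolons, each of 7 numbers parted by spaces: the shift along the tool's x, y, z in m, then the turn, a rotation vector about the tool's x, y, z in degrees, then the closure, from 0 (fully open) to 1 (shut). A call has 1 to 8 rows; each row shifts and turns the commanded pose from where the row before left it, along the tool's axes as they then stand; what a row does not reach is not made up. A row lasts 1/10 s, in which the tool goes at most 50 mm and 8.59 degrees, less where a joint would pass 70% of its speed; a pose out of reach is approached as far as the arm can. A call with a gripper value outside its range is refused whole. The fingers move at their own pace and stop on an object; the grip force is fixed at half the most. Time passes only in rows, so rows that do not move let the fingers close. It gives the time, the measured TCP pose, the force, the opening and the grip force at its end, in the units of the state.
- status.state(): the state, without advancing time (a new reading comes with each control period).
- cams.read_camera(name): name is "side" or "top"; returns a dict with "image" (384x512x3 uint8, blue, green, red), "camera_matrix" (3x3 intrinsics, pixels), "position" and "orientation" of the camera in the world. Camera axes: x right, y down, z forward; pixel columns grow to the right and rows downward; lengths in m; the calibration is good to about 2 mm. A picture is of the moment at which its call begins. There is no depth.
- bot.hand_in(): hands the job in; it is judged then, once.
Trained networks look in the newest picture that a camera, given by its name, has taken for a name from the list of things; names that differ only in an ending like _2 or _b are one class to them, and where a whole thing is asked for, a point or a joint stands for the part that bears it (a point fixed in the world has none). Each returns a list of dicts, best first, with "conf" (0 to 1); they miss things now and then, are a little off and sometimes report something else, mostly with a low value. They report only what shows in the picture. A call takes as long as a camera call.
- nets.outline_of(camera, label): "pixels" (384x512 bool, what is visible of it) and "point" ([column, row] in pixels, amid what is visible of it).
- nets.landmark_of(camera, label): "point" ([column, row] in pixels: a listed point, or the origin of a listed thing).
The state is a dict: "clock": time; "joint_positions": joint angles; "dq": joint speeds; "tau": joint torques, N m; "eef_pos": TCP position; "ee_rot": TCP orientation; "force": force on the tool from outside, world axes, zero at the start; "ft_torque": the same for the moment, N m; "finger_gap": opening from 0.0 (shut) to 1.0 (fully open); "finger_force": force on a finger pad.
Only numpy, scipy, OpenCV 4.12 (cv2) and the standard library are available. Lean on these libraries where they do the work, as an engineer would, in place of code of your own. Each camera call takes 0.05 s, during which the arm holds its last target. There are 200 camera calls.

### The job

Push the cover of the bench valve box along its guides, all the way to the left end of the box, and leave it there so that the two valves lie open to view. Then push the valve handle that carries the round disc clockwise (as seen from above) through its quarter turn until it is fully shut against its stop, and leave the plain handle as it is. Only push with the fingers: never lift the cover off, and do not disturb the bottles, vials or tape roll standing around.

Things in the scene. Friction and masses are not known exactly. Their poses are not given: they have to be found in the camera images.
- valve_box: Grey box fixed to the bench, 178 (x) x 440 (y) x 76 mm high, turned up to 15 degrees. Origin: centre of its underside; x across it (away from the robot), y along it (left), z up. Right part: an open well under the cover; left part (box y -5 to +220 mm): closed housing, top 64 mm. Side walls 14 mm thick, 66 mm high, bear the cover between low guide strips and end stops (tops 76 mm).
- well (a point): Centre of the well's floor, 8 mm above the bench. The well is 150 (x) x 200 (y) mm inside and holds two valves side by side, their axes 85 mm apart along box y (at box x +20, y -155 and -70 mm); which is which varies. Pipe ends stick out 22 mm at the box's far side, near the bench.
- cover: Flat aluminium plate, 162 (x) x 212 (y) x 5 mm, about 0.4 kg, loose; slides along box y between the guides with 2 mm of play each side. Origin: centre of its underside, 66 mm above the bench; axes as the box's. It starts over the well (its centre at box y -106 to -98 mm); against the left end stop its centre is at box y +108 mm.
- rib (a point): Middle of the top edge of the upright push rib on the cover's centre: 90 mm long (box x), 8 mm thick (box y), standing 20 mm above the plate, its top 91 mm above the bench.
- valve_marked: Fixed brass valve on the well floor that bears the marked handle; origin 8 mm above the bench on the handle's vertical turning axis, axes as the box's.
- handle_marked (a joint): Turn of the marked handle, rad: 0 = open, pointing to box -x (to the robot); pi/2 = shut at its stop, pointing to box +y (left); grows clockwise seen from above. Starts at 0 to 0.15, a little stiff (0.12 N m), stays where left. Steel bar 14 mm wide, reaching 55 mm out from its axis, 36 to 48 mm above the bench. Below it pipes reach 25 mm, nuts and valve body 28 mm.
- marked_end (a point): Centre of the underside of the round aluminium disc (28 mm across, 4 mm thick) that lies on the outer end of the marked handle: 42 mm from the handle's axis, 48 mm above the bench; moves with the handle.
- valve_plain: The other fixed brass valve, with the plain handle; origin and axes as for valve_marked.
- handle_plain (a joint): Turn of the plain handle (same bar, no disc), same sense and start; to be left alone.
- vial: Brown vial with white cap, 27 mm wide, 57 mm high, loose behind the box; origin at the centre of its underside.
- dropper_bottle: Brown dropper bottle, 33 mm wide, 96 mm high, loose beyond the right end of the box; origin at the centre of its underside.
- vial_blue: Clear vial with blue cap, 31 mm wide, 63 mm high, loose beyond the left end of the box; origin at the centre of its underside.
- tape_roll: Roll of tape, 100 mm wide, 25 mm high, lying loose to the left; origin at the centre of its underside.

How it is judged:
On the way, in this order (a step that is already met when the one before it is completed fails the run):
1. the cover has been slid to the left end, off the well (y of cover in the frame of valve_box above 0.08 m), for 0.2 s.
2. the marked handle has been pushed shut (value of joint handle_marked above 1.45 rad), for 0.2 s.
At the end, for the whole second after the job is handed in: The marked handle is shut (within 0.12 rad of its stop), the plain handle is still open (below 0.35 rad), and the cover rests flat in its guides within about 28 mm of the left end stop (value of joint handle_marked above 1.45 rad and value of joint handle_plain below 0.35 rad and y of cover in the frame of valve_box above 0.08 m and z of cover in the frame of valve_box between 0.062 and 0.07 m and angle between cover's own z axis and vertical below 0.05 rad and linear speed of cover below 0.02 m/s); the robot touches nothing.
It fails at once if the cover was lifted or tipped out of its guides (z of cover in the frame of valve_box above 0.076 m or angle between cover's own z axis and vertical above 0.12 rad).
It fails at once if the plain handle was turned (value of joint handle_plain above 0.35 rad).
It fails at once if a bottle, vial or the tape roll was disturbed (distance of any of vial, dropper_bottle, vial_blue, tape_roll from where it was at the start of the episode above 0.03 m or angle between any of vial, dropper_bottle, vial_blue's own z axis and vertical above 0.5 rad).
It also fails if it takes over 54 s, if anything falls off the work surface, if the arm or the gripper's body presses on something with over 40 N, if the wrist force passes 120 N, or if a joint passes its speed limit or range.

## Working session

There is one attempt and no reset: what is moved stays moved. The work goes in short steps, Python scripts to look and compute and a shell command to move; the robot and the scene stay as the last step left them, time stands still between calls to the robot, and variables do not carry over. Pictures are saved under pics/ and viewed, at most 10 in all, crops included, and the job is handed in when it is done.

```bash
ls; mkdir -p pics; cat > h.py <<'E'
import numpy as np, cv2
from scipy.spatial.transform import Rotation as R
from bench import status, cams, bot, nets
def rot(q): return R.from_quat([q[1],q[2],q[3],q[0]]).as_matrix()
def ray(c,px):
    d=np.linalg.inv(c["camera_matrix"])@np.array([px[0],px[1],1.])
    return np.array(c["position"]), rot(c["orientation"])@d
def onz(c,px,z):
    o,d=ray(c,px); return o+d*(z-o[2])/d[2]
def proj(c,P):
    p=np.array(c["camera_matrix"])@(rot(c["orientation"]).T@(np.array(P)-c["position"])); return p[:2]/p[2]
E
python3 - <<'E'
from h import *
s=status.state(); print(s["eef_pos"],s["ee_rot"],s["clock"]); print(rot(s["ee_rot"]).round(3))
Z=dict(valve_box=0,rib=.091,cover=.066,vial=0,dropper_bottle=0,vial_blue=0,tape_roll=0)
ims=[]
for n in("top","side"):
    c=cams.read_camera(n); ims.append(c["image"]); cv2.imwrite(f"pics/{n}0.png",c["image"]); print(n,np.round(c["position"],3))
    for l,z in Z.items():
        for r in nets.landmark_of(n,l)[:2]: print(n,l,round(r["conf"],2),np.round(r["point"]),onz(c,r["point"],z).round(4)[:2])
    r=nets.outline_of(n,"cover")
    if r:
        m=r[0]["pixels"].astype(np.uint8); b=cv2.minAreaRect(cv2.findNonZero(m)); p=cv2.boxPoints(b)
        print("cover corners",[onz(c,q,.071).round(3)[:2] for q in p])
    r=nets.outline_of(n,"valve_box")
    if r:
        m=r[0]["pixels"].astype(np.uint8); b=cv2.minAreaRect(cv2.findNonZero(m)); p=cv2.boxPoints(b)
        print("box corners",[onz(c,q,.07).round(3)[:2] for q in p])
E
```

```text
pics
[ 0.2533517  -0.57069093  0.22281227] [-2.98542751e-04 -2.07298167e-01  9.78277189e-01  1.05893472e-03] 0.0
[[-0.914 -0.406 -0.001]
 [-0.406  0.914  0.002]
 [ 0.     0.002 -1.   ]]
top [0.483 0.005 1.2  ]
top valve_box 0.88 [291. 210.] [ 0.498  -0.0947]
top rib 0.86 [332. 208.] [ 0.5025 -0.2111]
top cover 0.74 [329. 209.] [ 0.4981 -0.2065]
top cover 0.55 [376. 193.] [ 0.5458 -0.3546]
top vial 0.63 [320. 166.] [ 0.6437 -0.1958]
top dropper_bottle 0.63 [376. 195.] [ 0.5432 -0.3736]
top dropper_bottle 0.18 [202. 209.] [0.5078 0.2036]
top vial_blue 0.39 [202. 212.] [0.4991 0.2014]
top tape_roll 0.88 [130. 186.] [0.5891 0.4429]
cover corners [array([ 0.578, -0.093]), array([ 0.589, -0.307]), array([ 0.427, -0.312]), array([ 0.415, -0.101])]
box corners [array([0.592, 0.122]), array([ 0.614, -0.323]), array([ 0.42 , -0.329]), array([0.396, 0.111])]
side [-0.294 -1.237  0.751]
side valve_box 0.81 [258. 224.] [ 0.4927 -0.0878]
side rib 0.57 [284. 210.] [ 0.5083 -0.1977]
side cover 0.56 [285. 219.] [ 0.5064 -0.2078]
side dropper_bottle 0.86 [334. 261.] [ 0.5513 -0.3801]
side vial_blue 0.37 [219. 192.] [0.5086 0.1896]
side tape_roll 0.55 [203. 166.] [0.5769 0.4401]
cover corners [array([ 0.422, -0.115]), array([ 0.556, -0.   ]), array([ 0.547, -0.289]), array([ 0.431, -0.366])]
box corners [array([0.331, 0.042]), array([0.608, 0.326]), array([ 0.561, -0.374]), array([ 0.36, -0.49])]
```

View pics/top0.png

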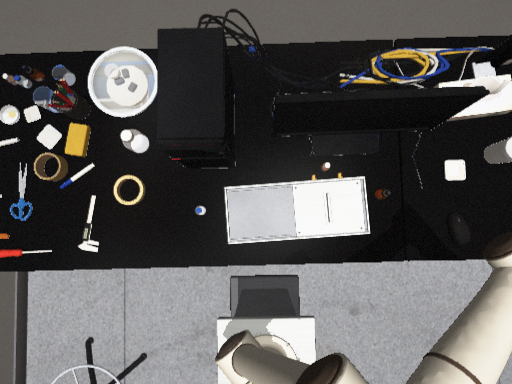

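View pics/side0.png

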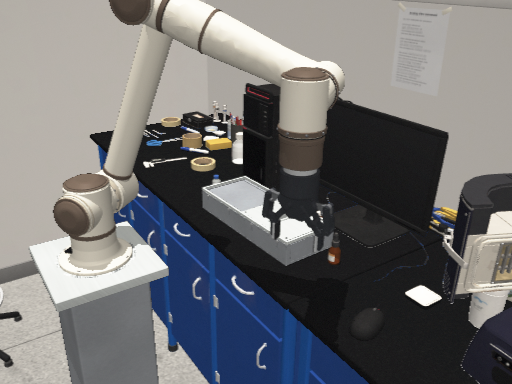

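The top view shows the box across columns 224–369 and rows 177–243. The rib is at about (328,206), the vial at (326,166), the dropper bottle at (383,194), the blue vial at (200,210) and the tape at (129,190). The side view agrees. I'll move in above the box with the fingers shut, then turn the tool to line up with it.

```bash
python3 -m pendant '-0.044 0.0233 0 0 0 0 1;-0.044 0.0233 0 0 0 0 1;-0.044 0.0233 0 0 0 0 1;-0.044 0.0233 0 0 0 0 1;-0.044 0.0233 0 0 0 0 1;-0.044 0.0233 0 0 0 0 1;-0.044 0.0233 0 0 0 0 1;-0.044 0.0233 0 0 0 0 1' && python3 -m pendant '0 0 0 0 0 -8.5 1;0 0 0 0 0 -8.5 1;0 0 0 0 0 -8.5 1;0 0 0 0 0 -8.5 1;0 0 0 0 0 -8.5 1;0 0 0 0 0 -8.5 1;0 0 0 0 0 -8.5 1;0 0 0 0 0 -8.5 1'
python3 - <<'E'
from h import *
s=status.state(); print(s["eef_pos"],np.round(s["joint_positions"],2),s["clock"]); print(rot(s["ee_rot"]).round(3))
# box yaw from first top picture: bright box outline, hull at z~.07
c=cams.read_camera("top"); im=cv2.imread("pics/top0.png")
g=cv2.cvtColor(im,cv2.COLOR_BGR2GRAY)[170:250,215:380]
k,l,st,ce=cv2.connectedComponentsWithStats((g>90).astype(np.uint8)); i=1+st[1:,4].argmax()
b=cv2.boxPoints(cv2.minAreaRect(cv2.findNonZero((l==i).astype(np.uint8))))+[215,170]
print([onz(c,q,.072).round(4)[:2] for q in b])
P=np.array([onz(c,q,.072)[:2] for q in b]); print("centre",P.mean(0)); e=[P[j]-P[j-1] for j in range(4)]; print([(np.degrees(np.arctan2(v[1],v[0])).round(2),np.linalg.norm(v).round(3)) for v in e])
b2=(g>215).astype(np.uint8)
k,l,st,ce=cv2.connectedComponentsWithStats(b2); i=1+st[1:,4].argmax()
b=cv2.boxPoints(cv2.minAreaRect(cv2.findNonZero((l==i).astype(np.uint8))))+[215,170]
P=np.array([onz(c,q,.071)[:2] for q in b]); print("cover",P.round(4).tolist(),P.mean(0))
cv2.imwrite("pics/c0.png",cv2.resize(im[165:255,180:400],None,fx=3.5,fy=3.5,interpolation=cv2.INTER_CUBIC))
E
```

```text
clock: 1.8
eef_pos: [0.5007, -0.2562, 0.2243]
ee_rot: [0.0, -0.207, 0.978, -0.0]
force: [-0.1, -1.5, 0.3]
finger_gap: -0.002
finger_force: 0.0
clock: 2.6
eef_pos: [0.4997, -0.258, 0.224]
ee_rot: [-0.0, 0.721, -0.693, 0.0]
force: [0.2, -0.3, -0.5]
finger_gap: 0.003
finger_force: 0.0
[ 0.49969415 -0.25803063  0.22398211] [-0.19  0.28 -0.15 -0.   -1.14  0.23] 2.6
[[ 0.04  -0.999  0.   ]
 [-0.999 -0.04  -0.   ]
 [ 0.    -0.    -1.   ]]
[array([0.5913, 0.1244]), array([ 0.6145, -0.3228]), array([ 0.4201, -0.3294]), array([0.3958, 0.1128])]
centre [ 0.50542922 -0.10376912]
[(np.float64(3.38), np.float64(0.196)), (np.float64(-87.03), np.float64(0.448)), (np.float64(-178.06), np.float64(0.194)), (np.float64(93.15), np.float64(0.443))]
cover [[0.5755, 0.1203], [0.5984, -0.322], [0.4209, -0.328], [0.397, 0.1099]] [ 0.49795965 -0.10494723]
```

View pics/c0.png

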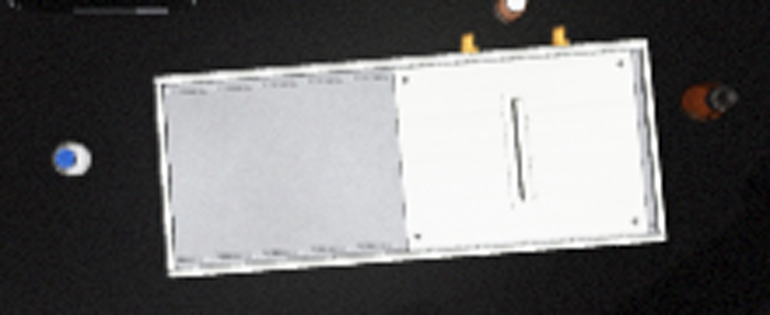

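The crop shows the box top corners at crop pixels (158,78), (645,42), (663,238) and (170,275). The rib runs from (513,98) to (523,200), and the two pipe ends are at the far side, at (468,43) and (560,37).

```bash
python3 - <<'E'
from h import *
c=cams.read_camera("top"); print(np.degrees(R.from_matrix(rot(c["orientation"])).as_euler('ZYX')).round(2))
q=np.array([[158,78],[645,42],[663,238],[170,275],[513,98],[523,200]])/3.5+[180,165]-.35
P=np.array([onz(c,p,z)[:2] for p,z in zip(q,[.076]*4+[.091]*2)]);print(P.round(4).tolist(),P[:4].mean(0),P[4:].mean(0))
for a,b in((1,0),(2,3),(2,1),(3,0)):
  v=P[b]-P[a];print(np.degrees(np.arctan2(v[1],v[0])),np.linalg.norm(v))
c2=cams.read_camera("side")
for l in("rib","cover","valve_box"):
  for n,cc in(("top",c),("side",c2)):
    r=nets.landmark_of(n,l); print(n,l,[(round(x["conf"],2),onz(cc,x["point"],dict(rib=.091,cover=.066,valve_box=0)[l]).round(3)[:2]) for x in r[:1]])
E
```

```text
[ -91.21    1.27 -176.45]
[[0.5742, 0.1171], [0.5963, -0.3164], [0.423, -0.3252], [0.3991, 0.1093], [0.5483, -0.1954], [0.4591, -0.2011]] [ 0.49814382 -0.10380206] [ 0.50369784 -0.19823149]
92.92653379678028 0.4340422838410972
93.14632371961326 0.43513570064234686
2.9112291233456364 0.17354266639665436
2.5548704251712047 0.17521554815705667
top rib []
side rib [(0.7, array([ 0.504, -0.194]))]
top cover []
side cover [(0.56, array([ 0.497, -0.218]))]
top valve_box [(0.85, array([ 0.494, -0.09 ]))]
side valve_box [(0.97, array([ 0.503, -0.1  ]))]
```

```bash
python3 -m pendant '0 -0.006 0.03 0 0 -0.6 1;0 0 0.03 0 0 0 1;0 0 0.03 0 0 0 1;0 0 0.025 0 0 0 1;0 0 0.016 0 0 0 1;0 0 0 0 0 0 1'; python3 -m pendant '-0.015 0 0 0 0 0 1;-0.015 0 0 0 0 0 1;-0.015 0 0 0 0 0 1;-0.015 0 0 0 0 0 1;-0.015 0 0 0 0 0 1;-0.015 0 0 0 0 0 1'
python3 - <<'E'
from h import *
c=cams.read_camera("side");cv2.imwrite("pics/s1.png",cv2.resize(c["image"][150:300,160:360],None,fx=3,fy=3))
E
```

```text
clock: 3.65
eef_pos: [0.5039, -0.2573, 0.0904]
ee_rot: [0.001, 0.722, -0.692, -0.003]
force: [0.0, 0.4, 0.6]
finger_gap: -0.001
finger_force: 0.0
clock: 4.25
eef_pos: [0.5018, -0.1663, 0.0933]
ee_rot: [-0.0, 0.723, -0.691, 0.0]
force: [-0.1, -0.5, -1.0]
finger_gap: 0.0
finger_force: 0.0
```

View pics/s1.png

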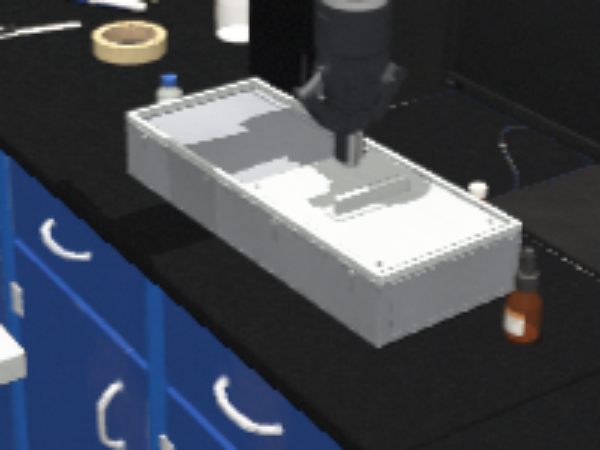

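The finger seems to be past the rib: its tip is at crop (348,165) and the rib at (372,193). I'll check this with projections.

```bash
python3 - <<'E'
from h import *
c=cams.read_camera("side"); p=status.state()["eef_pos"]; print(p)
f=lambda P:((proj(c,P)-[160,150])*3).round(0)
print("tip",f(p-[0,0,.014]),"tcp",f(p))
o=np.array([.498,-.104]);u=np.array([-.0515,.9987]);v=np.array([.9987,.0515])
w=lambda x,y,z:[*(o+v*x+u*y),z]
for y in(-.098,-.058,-.06+.02): print("rib ends at",y,f(w(-.045,y,.091)),f(w(.045,y,.091)))
for y in(-.208,.0,.01,.05,.06): print("cover edge",y,f(w(-.08,y,.071)),f(w(.08,y,.071)))
print("box corners",[f(w(*q)) for q in((-.089,-.22,.076),(.089,-.22,.076),(.089,.22,.076),(-.089,.22,.076))])
for n in("side",):print([ (r["conf"],(np.array(r["point"])-[160,150])*3) for r in nets.landmark_of(n,"rib")])
E
```

```text
[ 0.50165044 -0.16589515  0.0931853 ]
tip [346. 181.] tcp [346. 168.]
rib ends at -0.098 [333. 196.] [404. 172.]
rib ends at -0.058 [308. 181.] [378. 158.]
rib ends at -0.039999999999999994 [297. 174.] [367. 151.]
cover edge -0.208 [377. 272.] [505. 223.]
cover edge 0.0 [245. 186.] [367. 147.]
cover edge 0.01 [239. 182.] [362. 144.]
cover edge 0.05 [217. 168.] [338. 131.]
cover edge 0.06 [211. 165.] [333. 128.]
box corners [array([378., 275.]), array([521., 221.]), array([254.,  75.]), array([124., 111.])]
[(0.87, array([365.7, 175.2]))]
```

```bash
python3 - <<'E'
from h import *
c=cams.read_camera("side"); im=cv2.resize(c["image"][170:235,235:315],None,fx=9,fy=9,interpolation=cv2.INTER_NEAREST)
p=status.state()["eef_pos"]
for d in(0,.014):
  q=(proj(c,p-[0,0,d])-[235,170]+.5)*9; cv2.circle(im,tuple(int(a) for a in q),5,(0,0,255),-1)
o=np.array([.498,-.104]);u=np.array([-.0515,.9987]);v=np.array([.9987,.0515])
for x,z in((-.045,.091),(.045,.091),(-.045,.071),(.045,.071)):
  q=(proj(c,[*(o+v*x+u*-.098),z])-[235,170]+.5)*9; cv2.circle(im,tuple(int(a) for a in q),4,(0,200,0),-1)
cv2.imwrite("pics/s2.png",im)
E
```

```text
(no output)
```

View pics/s2.png

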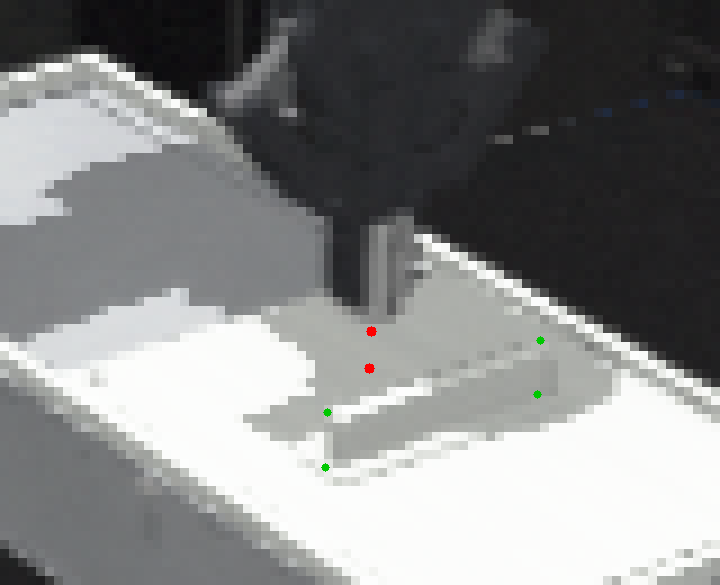

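The tip is about level with the TCP in the picture, so it sits roughly 18 mm higher than expected and went over the rib without touching it. I'll go back over and feel for the plate to find the true tip height.

```bash
python3 -m pendant '0 0 -0.02 0 0 0 1;0.03 0 0 0 0 0 1;0.03 0 0 0 0 0 1;0.03 0 0 0 0 0 1;0 0 0.02 0 0 0 1;0 0 0.004 0 0 0 1;0 0 0 0 0 0 1'; for i in 1; do python3 -m pendant '0 0 0.003 0 0 0 1;0 0 0 0 0 0 1' | grep -E "eef_pos|force:"; done; python3 -m pendant '0 0 0.003 0 0 0 1;0 0 0 0 0 0 1' | grep -E "eef_pos|force:"; python3 -m pendant '0 0 0.003 0 0 0 1;0 0 0 0 0 0 1'| grep -E "eef_pos|force:"
```

```text
clock: 5.15
eef_pos: [0.5048, -0.2579, 0.088]
ee_rot: [0.001, 0.722, -0.692, -0.001]
force: [-0.1, 0.5, 0.3]
finger_gap: 0.002
finger_force: 0.0
eef_pos: [0.506, -0.2574, 0.0862]
force: [-0.2, -0.3, 0.3]
finger_force: 0.0
eef_pos: [0.5057, -0.2575, 0.0829]
force: [0.3, -0.8, 0.7]
finger_force: 0.0
eef_pos: [0.5055, -0.2576, 0.0796]
force: [-0.3, -0.0, 0.7]
finger_force: 0.0
```

```bash
python3 -m pendant '0 0 0.003 0 0 0 1;0 0 0 0 0 0 1' | grep -E "eef_pos|force:"; python3 -m pendant '0 0 0.003 0 0 0 1;0 0 0 0 0 0 1' | grep -E "eef_pos|force:"
python3 - <<'E'
from h import *
c=cams.read_camera("side"); im=cv2.resize(c["image"][180:245,255:335],None,fx=9,fy=9,interpolation=cv2.INTER_NEAREST)
p=status.state()["eef_pos"]
for d in(0,.014):
  q=(proj(c,p-[0,0,d])-[255,180]+.5)*9; cv2.circle(im,tuple(int(a) for a in q),5,(0,0,255),-1)
cv2.imwrite("pics/s3.png",im)
E
```

```text
eef_pos: [0.5054, -0.2577, 0.0765]
force: [-0.3, -0.3, -0.7]
finger_force: 0.0
eef_pos: [0.5054, -0.2577, 0.0735]
force: [0.3, -0.0, -1.1]
finger_force: 0.0
```

View pics/s3.png

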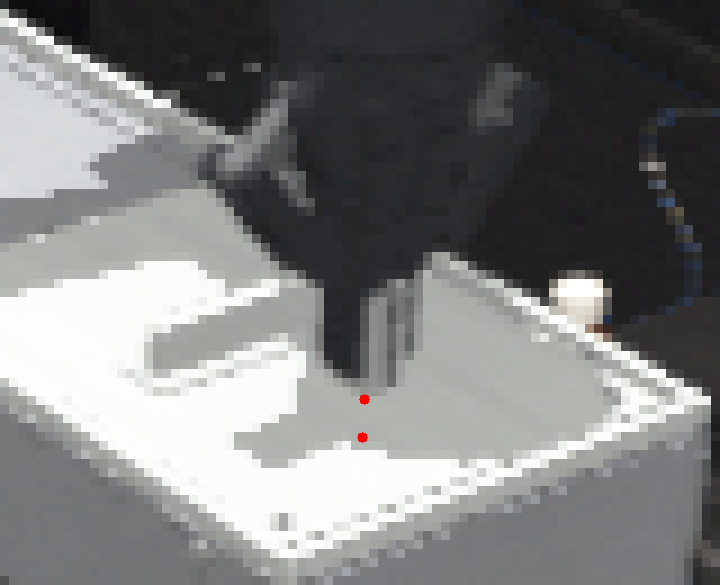

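The tip is now just above the plate, on the right of the rib, and there is no contact yet. This is a good height to push at.

```bash
python3 -m pendant '-0.015 0 0 0 0 0 1;-0.015 0 0 0 0 0 1;-0.015 0 0 0 0 0 1;-0.015 0 0 0 0 0 1;-0.015 0 0 0 0 0 1;-0.015 0 0 0 0 0 1'
python3 - <<'E'
from h import *
c=cams.read_camera("side");print([(r["conf"],onz(c,r["point"],.091)) for r in nets.landmark_of("side","rib")])
E
```

```text
clock: 6.8
eef_pos: [0.5015, -0.1666, 0.074]
ee_rot: [0.0, 0.723, -0.691, 0.0]
force: [-0.2, -3.2, -0.8]
finger_gap: -0.002
finger_force: 1.4
[(0.71, array([ 0.50249439, -0.14407076,  0.091     ]))]
```

```bash
python3 -m pendant '-0.016 0 0 0 0 0 1;-0.016 0 0 0 0 0 1;-0.016 0 0 0 0 0 1;-0.016 0 0 0 0 0 1;-0.016 0 0 0 0 0 1;-0.016 0 0 0 0 0 1;-0.016 0 0 0 0 0 1;-0.016 0 0 0 0 0 1'; python3 -m pendant '-0.006 0 0 0 0 0 1;-0.005 0 0 0 0 0 1;-0.004 0 0 0 0 0 1;0 0 0 0 0 0 1'
python3 - <<'E'
from h import *
c=cams.read_camera("side");print([(r["conf"],onz(c,r["point"],.091)) for r in nets.landmark_of("side","rib")])
E
```

```text
clock: 7.7
eef_pos: [0.4955, -0.0402, 0.0741]
ee_rot: [0.001, 0.723, -0.691, -0.0]
force: [-0.9, -4.3, 1.6]
finger_gap: 0.001
finger_force: 2.2
clock: 8.1
eef_pos: [0.4952, -0.0251, 0.0739]
ee_rot: [0.0, 0.722, -0.691, -0.0]
force: [0.1, -2.2, 1.5]
finger_gap: 0.003
finger_force: 1.0
[(0.76, array([ 4.95753696e-01, -2.93109838e-04,  9.10000000e-02]))]
```

```bash
for k in 1; do python3 -m pendant '-0.004 0 0 0 0 0 1;-0.003 0 0 0 0 0 1;0 0 0 0 0 0 1'|grep -E 'eef_pos|force:'; python3 -m pendant '-0.003 0 0 0 0 0 1;0 0 0 0 0 0 1'|grep -E 'eef_pos|force:';done
```

```text
eef_pos: [0.4949, -0.0179, 0.0738]
force: [-2.0, -3.6, 0.4]
finger_force: 1.4
eef_pos: [0.4948, -0.0148, 0.0738]
force: [-0.4, -2.8, 0.5]
finger_force: 1.2
```

```bash
python3 -m pendant '-0.003 0 0 0 0 0 1;0 0 0 0 0 0 1'|grep -E 'eef_pos|force:'; python3 -m pendant '0.02 0 0 0 0 0 1;0.02 0 -0.02 0 0 0 1;0 0 -0.045 0 0 0 1;0 0 -0.045 0 0 0 1;0 0.04 -0.04 0 0 0 1;0 0.045 0 0 0 0 1;0 0.045 0 0 0 0 1;0 0.045 0 0 0 0 1'
python3 - <<'E'
from h import *
o=np.array([.498,-.104]);u=np.array([-.0515,.9987]);v=np.array([.9987,.0515])
for n in("top","side"):
  c=cams.read_camera(n)
  if n=="top": cv2.imwrite("pics/t4.png",cv2.resize(c["image"][170:250,215:380],None,fx=4.5,fy=4.5,interpolation=cv2.INTER_CUBIC))
  for l,z in(("rib",.091),("marked_end",.048),("valve_marked",.008),("valve_plain",.008),("handle_marked",.048),("handle_plain",.048),("well",.008)):
    for r in nets.landmark_of(n,l)[:2]:
      P=onz(c,r["point"],z)[:2]-o; print(n,l,round(r["conf"],2),(P@v).round(4),(P@u).round(4))
E
```

```text
eef_pos: [0.4946, -0.0117, 0.0738]
force: [-1.8, -1.5, 1.1]
finger_force: 1.1
clock: 9.7
eef_pos: [0.3255, -0.059, 0.2194]
ee_rot: [-0.002, 0.723, -0.691, 0.0]
force: [-1.0, 0.0, 0.8]
finger_gap: 0.001
finger_force: 0.0
top rib 0.68 -0.0017 0.1072
top rib 0.44 -0.0011 0.0224
top marked_end 0.49 -0.0157 -0.0639
top valve_marked 0.64 0.0256 -0.0747
top valve_marked 0.47 0.0075 -0.1015
top valve_plain 0.59 0.016 -0.1606Traceback (most recent call last):
  File "<stdin>", line 7, in <module>
ValueError: it knows: cover, dropper_bottle, marked_end, rib, tape_roll, valve_box, valve_marked, valve_plain, vial, vial_blue, well
```

View pics/t4.png

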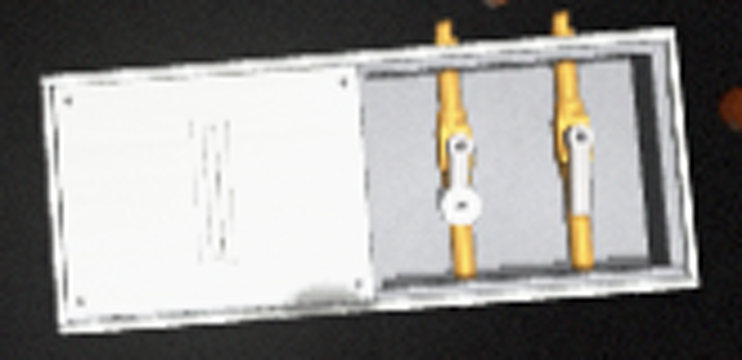

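The cover sits at box y of about 0.107, against its stop. The marked handle, with its disc at crop (461,206) and axis at (461,146), is on the left valve at box y −70 mm. The plain handle at (580,175) is on the right one. Next I go above the gap between the two handles, at box (−16,−110) mm.

```bash
python3 -m pendant '0.033 -0.031 0 0 0 0 1;0.033 -0.031 0 0 0 0 1;0.033 -0.031 0 0 0 0 1;0.033 -0.031 0 0 0 0 1;0.032 -0.030 0 0 0 0 1;0 0 0.04 0 0 0 1;0 0 0.04 0 0 0 1;0 0 0.039 0 0 0 1'; python3 -m pendant '0 0 0 0 0 0 1' >/dev/null
python3 - <<'E'
from h import *
o=np.array([.498,-.104]);u=np.array([-.0515,.9987]);v=np.array([.9987,.0515])
p=status.state()["eef_pos"]; P=p[:2]-o; print("tcp box",P@v,P@u,p[2])
c=cams.read_camera("side")
for l,z in(("rib",.091),("marked_end",.048),("valve_marked",.008),("valve_plain",.008)):
    for r in nets.landmark_of("side",l)[:2]:
      P=onz(c,r["point"],z)[:2]-o; print(l,round(r["conf"],2),(P@v).round(4),(P@u).round(4))
E
```

```text
clock: 10.75
eef_pos: [0.4892, -0.2173, 0.0974]
ee_rot: [-0.0, 0.722, -0.692, -0.0]
force: [0.6, 0.1, -0.2]
finger_gap: 0.001
finger_force: 0.0
tcp box -0.019088553769844304 -0.11131831253459633 0.09391476150119094
rib 0.73 0.0106 0.117
rib 0.65 -0.097 -0.1255
marked_end 0.61 -0.0197 -0.0662
valve_marked 0.86 0.0129 -0.0851
valve_plain 0.62 0.0208 -0.1665
```

```bash
python3 -m pendant '0 0 0.02 0 0 0 1;0 0 0.02 0 0 0 1;0 0 0 0 0 0 1'; python3 -m pendant '0 0 0.01 0 0 0 1;0 0 0.008 0 0 0 1;0 0 0 0 0 0 1;0 0 0 0 0 0 1'
python3 - <<'E'
from h import *
c=cams.read_camera("side"); x0,y0=240,170; im=cv2.resize(c["image"][y0:y0+65,x0:x0+85],None,fx=9,fy=9,interpolation=cv2.INTER_CUBIC)
cv2.imwrite("pics/s5.png",im)
E
```

```text
clock: 11.4
eef_pos: [0.487, -0.2163, 0.06]
ee_rot: [0.0, 0.723, -0.691, -0.001]
force: [-0.4, -0.3, -0.2]
finger_gap: 0.001
finger_force: 0.0
clock: 11.8
eef_pos: [0.4878, -0.2166, 0.0426]
ee_rot: [-0.0, 0.723, -0.691, 0.0]
force: [-0.6, -0.1, 0.8]
finger_gap: -0.0
finger_force: 0.0
```

View pics/s5.png

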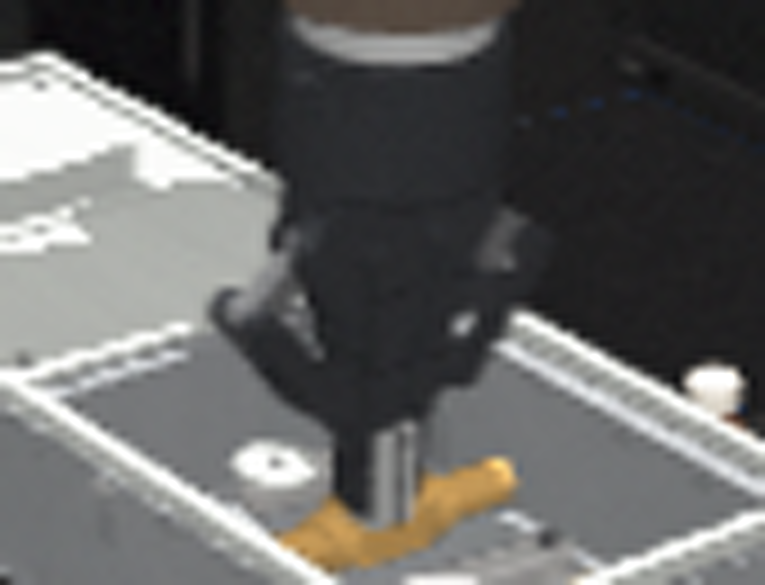

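The finger is in the gap, with the disc to its left at crop (273,462). I'll lower it 8 mm more and start the sweep.

```bash
python3 -m pendant '0 0 0.008 0 0 0 1;0 0 0 0 0 0 1;-0.008 0 0 0 0 0 1;-0.008 0 0 0 0 0 1;-0.008 0.0055 0 0 0 0 1;-0.008 0.0055 0 0 0 0 1;0 0 0 0 0 0 1'; python3 -m pendant '-0.008 0 0 0 0 0 1;-0.008 0 0 0 0 0 1;-0.009 0 0 0 0 0 1;0 0 0 0 0 0 1'
python3 - <<'E'
from h import *
o=np.array([.498,-.104]);u=np.array([-.0515,.9987]);v=np.array([.9987,.0515])
p=status.state()["eef_pos"]; P=p[:2]-o; print("tcp box",P@v,P@u,p[2])
for n in("side","top"):
  c=cams.read_camera(n)
  for r in nets.landmark_of(n,"marked_end")[:2]:
      P=onz(c,r["point"],.05)[:2]-o; print(n,round(r["conf"],2),(P@v).round(4),(P@u).round(4))
E
```

```text
clock: 12.55
eef_pos: [0.474, -0.1841, 0.0346]
ee_rot: [0.0, 0.723, -0.691, -0.0]
force: [0.5, 0.0, -0.0]
finger_gap: 0.001
finger_force: 0.0
clock: 12.95
eef_pos: [0.4732, -0.159, 0.0341]
ee_rot: [0.0, 0.723, -0.691, -0.001]
force: [0.2, -0.3, 0.5]
finger_gap: 0.006
finger_force: 0.5
tcp box -0.02757293575479671 -0.05367729048925494 0.03411259662133603
side 0.58 -0.0096 -0.039
```

```bash
python3 -m pendant '-0.006 -0.003 0 0 0 0 1;-0.006 -0.004 0 0 0 0 1;-0.004 -0.006 0 0 0 0 1;-0.004 -0.006 0 0 0 0 1;0 0 0 0 0 0 1'; python3 -m pendant '0 -0.004 0 0 0 0 1;0 0 0 0 0 0 1'
python3 - <<'E'
from h import *
o=np.array([.498,-.104]);u=np.array([-.0515,.9987]);v=np.array([.9987,.0515])
p=status.state()["eef_pos"]; P=p[:2]-o; print("tcp box",P@v,P@u,p[2])
c=cams.read_camera("side")
for r in nets.landmark_of("side","marked_end")[:2]:
      P=onz(c,r["point"],.05)[:2]-o; print(round(r["conf"],2),(P@v).round(4),(P@u).round(4))
E
```

```text
clock: 13.65
eef_pos: [0.4928, -0.1385, 0.0341]
ee_rot: [-0.0, 0.723, -0.691, -0.0]
force: [-0.5, -0.1, 1.6]
finger_gap: -0.001
finger_force: 0.8
clock: 13.85
eef_pos: [0.4949, -0.1386, 0.0338]
ee_rot: [0.001, 0.722, -0.691, -0.001]
force: [-5.2, 2.9, 2.1]
finger_gap: -0.001
finger_force: 2.5
tcp box -0.0049228724464882604 -0.03437062998619185 0.03380700004062287
0.59 0.0133 -0.0248
```

```bash
python3 -m pendant '0 -0.003 0 0 0 0 1;0 0 0 0 0 0 1'|grep -E 'eef_pos|force:'; python3 -m pendant '0 -0.003 0 0 0 0 1;0 0 0 0 0 0 1'|grep -E 'eef_pos|force:'
```

```text
eef_pos: [0.4952, -0.1385, 0.0335]
force: [-9.5, 3.6, 6.2]
finger_force: 5.2
eef_pos: [0.4955, -0.1384, 0.0333]
force: [-13.3, 3.2, 9.7]
finger_force: 8.0
```

The tip stopped where the stop is expected and the force is rising. I'll back off, lift clear and look.

```bash
python3 -m pendant '0 0.012 0 0 0 0 1;0 0.012 0 0 0 0 1;0 0 -0.03 0 0 0 1;0 0 -0.045 0 0 0 1;0 0 -0.045 0 0 0 1;0 0.045 -0.04 0 0 0 1;0 0.045 0 0 0 0 1;0 0.045 0 0 0 0 1'; python3 -m pendant '0 0.03 0 0 0 0 1;0 0 0 0 0 0 1' >/dev/null
python3 - <<'E'
from h import *
o=np.array([.498,-.104]);u=np.array([-.0515,.9987]);v=np.array([.9987,.0515])
for n in("top","side"):
  c=cams.read_camera(n)
  if n=="top": cv2.imwrite("pics/t6.png",cv2.resize(c["image"][160:250,190:400],None,fx=3.7,fy=3.7,interpolation=cv2.INTER_CUBIC))
  for l,z in(("rib",.091),("marked_end",.048),("valve_marked",.008)):
    for r in nets.landmark_of(n,l)[:1]:
      P=onz(c,r["point"],z)[:2]-o; print(n,l,round(r["conf"],2),(P@v).round(4),(P@u).round(4))
E
```

```text
clock: 15.15
eef_pos: [0.3508, -0.1455, 0.1886]
ee_rot: [-0.002, 0.723, -0.691, 0.002]
force: [0.0, -0.2, -1.3]
finger_gap: -0.002
finger_force: 0.0
top rib 0.9 -0.0027 0.1017
top marked_end 0.4 0.0273 -0.0287
top valve_marked 0.63 0.0213 -0.0747
side rib 0.81 0.0037 0.113
side marked_end 0.68 0.0218 -0.0226
side valve_marked 0.55 0.0285 -0.0754
```

View pics/t6.png

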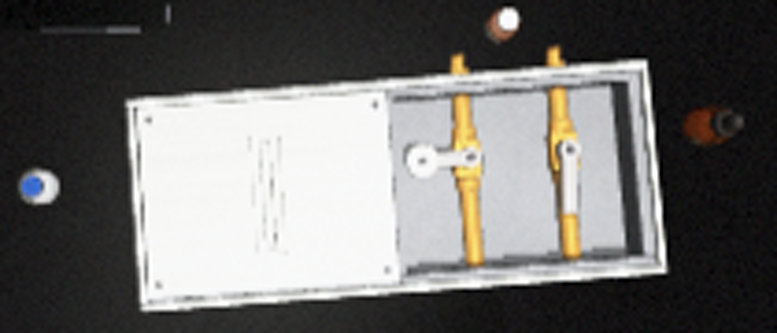

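The marked handle runs from (470,156) to (422,161), parallel to the box edge, so it is shut. The plain handle is still open, the cover is at the left end, and the vial, dropper bottle and blue vial are undisturbed (the tape roll is outside this crop). I'm handing in.

```bash
python3 -c "from bench import bot;print(bot.hand_in())"
```

```text
the job is handed in; nothing more can be done
None
```

The job is handed in (no verdict was returned): the last picture shows the cover at the left end, the disc-marked handle shut in line with the box after it met its stop, and the plain handle still open.

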